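# Load four sample tubes into the processor's tray in order

### The arm

A 6-joint arm with a two-finger parallel gripper is mounted at the origin on the work surface. World frame = base frame: x ahead of the robot, y to its left, z up, the work surface at z = 0. Lengths are in m, angles in rad, forces in N, time in s.
With the tool pointing down it reaches from about 0.225 to 0.875 m from the base axis. Payload 3.4 kg.
Tool frame: the origin (TCP) lies at the very end of the fingers, on their centre line; the grasp point (between the pads) lies behind it (manip.grasp_offset is the z of the grasp point in the tool frame, in m); z points along the fingers, y is the line along which they close (so a half turn about z gives the same grasp; the last joint's range is limited). The gripper opens to 85 mm and grips with 20 to 120 N. Pads are 22 mm wide; open, the fingers measure 114 mm over their backs; the gripper's body (76 mm by 85 mm) begins 54 mm behind the grasp point. The pads swing forward as they close: fully open they stand 13 mm farther back than shut.
Start: joints at [-0.121, 0.276, 1.505, -0, 1.361, -0.121], TCP at [0.575, -0, 0.231] pointing down, gripper open.
Joint ranges: [-2.89, 2.89], [-0.75, 2.08], [0.22, 2.7], [-1.18, 4.32], [0.11, 2.71], [-2.7, 2.7]. Speed limits (rad/s): [2.57, 2.57, 3.14, 3.14, 3.14, 3.14].

### API

Orientations are given as a unit quaternion [w, x, y, z].
In Python, from rig import manip gives the robot as it stands.
- The arm moves only by the shell command python3 -m pendant 'ROWS' [FORCE]. ROWS is JSON, a list of rows, each an object of numbers: "dx", "dy", "dz": the shift along the tool's x, y, z in m; "rx", "ry", "rz": the turn, a rotation vector about the tool's x, y, z in degrees; "hand": the finger opening in m, from 0 to 0.0854. In form: [{"dx": .., "dy": .., "dz": .., "rx": .., "ry": .., "rz": .., "hand": ..}, ...]. A call has 1 to 12 rows; each row shifts and turns the commanded pose from where the row before left it, along the tool's axes as they then stand; what a row does not reach is not made up. A row lasts 1/12 s, in which the tool goes at most 41.7 mm and 7.16 degrees, less where a joint would pass 70% of its speed; a pose out of reach is approached as far as the arm can. A call is refused whole if a number of a shift passes 0.0417 or a number of a turn 7.16, either way. A call with a gripper value outside its range is refused whole. The fingers move at their own pace and stop on an object; FORCE is the grip in N (left out, the last holds). Time passes only in rows, so rows that do not move let the fingers close. It gives the time, the measured TCP pose, the force, the opening and the grip force at its end, in the units of the state.
- manip.get_state(): the state, without advancing time (a new reading comes with each control period).
- manip.get_image(name): name is "scene" or "side" or "wrist"; returns a dict with "frame" (400x640x3 uint8, red, green, blue), "fx", "fy", "cx", "cy" (pixels), "position" and "attitude" of the camera in the world; the wrist camera has in their place "mount" (4x4, takes a point from camera to tool coordinates, whose origin is the TCP and whose axes are the flange's). Camera axes: x right, y up, looking along -z (the intrinsics and any distortion apply to the point x, -y, -z); pixel columns grow to the right and rows downward; lengths in m; the calibration is good to about 2 mm. A picture is of the moment at which its call begins: read the wrist's pose just before it. There is no depth.
- manip.sign_off(): hands the job in; it is judged then, once.
The state is a dict: "clock": time; "qpos": joint angles; "qd": joint speeds; "effort": joint torques, N m; "position": TCP position; "ee_rot": TCP orientation; "contact_force": force on the tool from outside, world axes, zero at the start; "moment": the same for the moment, N m; "width": finger opening in m; "gripper_force": force on a finger pad.
Only numpy, scipy, OpenCV 4.12 (cv2) and the standard library are available. Lean on these libraries where they do the work, as an engineer would, in place of code of your own. Each camera call takes 0.05 s, during which the arm holds its last target. There are 200 camera calls.

### The job

Move the four capped tubes from the coloured storage cups to the green loading tray, keeping their order in the row: the tube that now stands in the cup nearest the robot goes into the tray place next to the orange end block, the second-nearest into the place after it, and so on, so that the tube now farthest from the robot ends up next to the grey end block. Do not tip any tube over, and leave all four standing upright on the tray's floor, one in each place, let go and at rest.

Things in the scene. Friction and masses are not known exactly. Their poses are not given: they have to be found in the camera images.
- tube_purple: loose capped sample tube with a purple screw cap, standing upright, 115 mm tall, 50 g: frosted round body 29 mm in diameter with a flat 30 mm foot, cap 34 mm in diameter from 97 to 115 mm above the foot (grip it there). Origin: centre of the underside; z up the tube
- tube_yellow: loose capped sample tube with a yellow screw cap, standing upright, 115 mm tall, 50 g: frosted round body 29 mm in diameter with a flat 30 mm foot, cap 34 mm in diameter from 97 to 115 mm above the foot (grip it there). Origin: centre of the underside; z up the tube
- tube_blue: loose capped sample tube with a blue screw cap, standing upright, 115 mm tall, 50 g: frosted round body 29 mm in diameter with a flat 30 mm foot, cap 34 mm in diameter from 97 to 115 mm above the foot (grip it there). Origin: centre of the underside; z up the tube
- tube_white: loose capped sample tube with a white screw cap, standing upright, 115 mm tall, 50 g: frosted round body 29 mm in diameter with a flat 30 mm foot, cap 34 mm in diameter from 97 to 115 mm above the foot (grip it there). Origin: centre of the underside; z up the tube
- well_purple: fixed purple square cup of the storage rack, 58 x 58 mm outside, 34 mm high, walls and floor 3 mm; at the start it holds the tube with the purple cap, within 8 mm of its middle. The four cups form one straight row at 60 mm pitch, in any order of colours. Origin: centre of its underside, 6 mm above the bench; x runs along the row, away from the robot; z up
- well_yellow: fixed yellow square cup of the storage rack, 58 x 58 mm outside, 34 mm high, walls and floor 3 mm; at the start it holds the tube with the yellow cap, within 8 mm of its middle. The four cups form one straight row at 60 mm pitch, in any order of colours. Origin: centre of its underside, 6 mm above the bench; x runs along the row, away from the robot; z up
- well_blue: fixed blue square cup of the storage rack, 58 x 58 mm outside, 34 mm high, walls and floor 3 mm; at the start it holds the tube with the blue cap, within 8 mm of its middle. The four cups form one straight row at 60 mm pitch, in any order of colours. Origin: centre of its underside, 6 mm above the bench; x runs along the row, away from the robot; z up
- well_white: fixed white square cup of the storage rack, 58 x 58 mm outside, 34 mm high, walls and floor 3 mm; at the start it holds the tube with the white cap, within 8 mm of its middle. The four cups form one straight row at 60 mm pitch, in any order of colours. Origin: centre of its underside, 6 mm above the bench; x runs along the row, away from the robot; z up
- tray: fixed green loading tray, 246 x 60 mm, side walls to 40 mm, a row of four open places, empty at the start; its dark floor is 10 mm above the bench. Origin: centre of its underside; x along the row, away from the robot, z up. Places are centred at x = -90, -30, 30 and 90 mm, y = 0; each is 54 mm along x, 50 mm across, with walls 30 mm above its floor
- stop_orange: fixed orange end block, 24 x 60 x 45 mm high, at one end of the green tray, on its long axis 136 mm from the tray's origin (at x = +136 or -136 mm of the tray); it marks the tray's first place. A grey block of the same size is at the other end. Origin: centre of its underside

How it is judged:
At the end, for the whole second after the job is handed in: From the orange block on, the tray holds the tubes in the order of their cups counted from the end nearest the robot: 46, 106, 166 and 226 mm from the block within 15 mm, within 14 mm of the tray's axis, foot within 5 mm of the tray floor, upright within 0.1 rad, slower than 0.02 m/s (((world x of well_purple below 0.482 m and horizontal distance between tube_purple and stop_orange between 0.031 and 0.061 m) or (world x of well_purple between 0.482 and 0.54 m and horizontal distance between tube_purple and stop_orange between 0.091 and 0.121 m) or (world x of well_purple between 0.54 and 0.598 m and horizontal distance between tube_purple and stop_orange between 0.151 and 0.181 m) or (world x of well_purple above 0.598 m and horizontal distance between tube_purple and stop_orange between 0.211 and 0.241 m)) and x of tube_purple in the frame of tray between -0.105 and 0.105 m and y of tube_purple in the frame of tray between -0.014 and 0.014 m and z of tube_purple in the frame of tray between 0.005 and 0.015 m and angle between each of tube_purple, tube_yellow, tube_blue, tube_white's own z axis and vertical below 0.1 rad and linear speed of each of tube_purple, tube_yellow, tube_blue, tube_white below 0.02 m/s and ((world x of well_yellow below 0.482 m and horizontal distance between tube_yellow and stop_orange between 0.031 and 0.061 m) or (world x of well_yellow between 0.482 and 0.54 m and horizontal distance between tube_yellow and stop_orange between 0.091 and 0.121 m) or (world x of well_yellow between 0.54 and 0.598 m and horizontal distance between tube_yellow and stop_orange between 0.151 and 0.181 m) or (world x of well_yellow above 0.598 m and horizontal distance between tube_yellow and stop_orange between 0.211 and 0.241 m)) and x of tube_yellow in the frame of tray between -0.105 and 0.105 m and y of tube_yellow in the frame of tray between -0.014 and 0.014 m and z of tube_yellow in the frame of tray between 0.005 and 0.015 m and ((world x of well_blue below 0.482 m and horizontal distance between tube_blue and stop_orange between 0.031 and 0.061 m) or (world x of well_blue between 0.482 and 0.54 m and horizontal distance between tube_blue and stop_orange between 0.091 and 0.121 m) or (world x of well_blue between 0.54 and 0.598 m and horizontal distance between tube_blue and stop_orange between 0.151 and 0.181 m) or (world x of well_blue above 0.598 m and horizontal distance between tube_blue and stop_orange between 0.211 and 0.241 m)) and x of tube_blue in the frame of tray between -0.105 and 0.105 m and y of tube_blue in the frame of tray between -0.014 and 0.014 m and z of tube_blue in the frame of tray between 0.005 and 0.015 m and ((world x of well_white below 0.482 m and horizontal distance between tube_white and stop_orange between 0.031 and 0.061 m) or (world x of well_white between 0.482 and 0.54 m and horizontal distance between tube_white and stop_orange between 0.091 and 0.121 m) or (world x of well_white between 0.54 and 0.598 m and horizontal distance between tube_white and stop_orange between 0.151 and 0.181 m) or (world x of well_white above 0.598 m and horizontal distance between tube_white and stop_orange between 0.211 and 0.241 m)) and x of tube_white in the frame of tray between -0.105 and 0.105 m and y of tube_white in the frame of tray between -0.014 and 0.014 m and z of tube_white in the frame of tray between 0.005 and 0.015 m); the robot touches nothing.
It fails at once if a tube is tipped over (more than 0.7 rad from upright) (angle between any of tube_purple, tube_yellow, tube_blue, tube_white's own z axis and vertical above 0.7 rad).
It also fails if it takes over 112 s, if anything falls off the work surface, if the arm or the gripper's body presses on something with over 40 N, if the wrist force passes 120 N, or if a joint passes its speed limit or range.

## Working session

There is one attempt and no reset: what is moved stays moved. The work goes in short steps, Python scripts to look and compute and a shell command to move; the robot and the scene stay as the last step left them, time stands still between calls to the robot, and variables do not carry over. Pictures are saved under pics/ and viewed, at most 14 in all, crops included, and the job is handed in when it is done.

```bash
mkdir -p pics; ls; python3 - <<'E'
from rig import manip
import cv2
print(manip.get_state(), manip.grasp_offset)
for n in ("scene","side","wrist"):
    d=manip.get_image(n); cv2.imwrite(f"pics/{n}0.png",d["frame"][:,:,::-1])
    print({k:v for k,v in d.items() if k!="frame"})
E
```

```text
pics
{'clock': 0.0, 'qpos': array([-1.21003162e-01,  2.76592621e-01,  1.50613322e+00,  3.25018629e-06,
        1.36069402e+00, -1.21009867e-01]), 'qd': array([ 0.00174577, -0.00130163,  0.00126488, -0.00047078, -0.00242814,
        0.00044654]), 'effort': array([ 6.20495921e-04, -4.16768074e+01, -2.45808578e+01, -1.52056768e-04,
        1.11346930e-02,  1.69860516e-05]), 'position': array([5.74473323e-01, 5.80023772e-05, 2.30441027e-01]), 'ee_rot': array([-7.20253768e-04,  7.07104356e-01,  7.07108616e-01, -5.62059846e-04]), 'contact_force': array([ 0.65619718, -0.78289739, -0.39997053]), 'moment': array([-0.00881544,  0.01638219,  0.00581499]), 'gripper_force': 0.0, 'width': 0.08541158356789688} -0.0187
{'fx': 378.31921305113735, 'fy': 378.31921305113735, 'cx': 316.4593075343444, 'cy': 204.68062378178328, 'position': array([0.93625384, 0.01896691, 0.59452735]), 'attitude': array([0.63732685, 0.20164984, 0.22987651, 0.70732497])}
{'fx': 465.4013892404493, 'fy': 465.4013892404493, 'cx': 322.68180910178296, 'cy': 198.3982068991144, 'position': array([0.3831787 , 0.58360877, 0.77720005]), 'attitude': array([-0.15116413, -0.04677368,  0.33835004,  0.92762108])}
{'fx': 301.5923076742098, 'fy': 301.5923076742098, 'cx': 321.67320095364465, 'cy': 198.6731113511657, 'mount': array([[ 5.82449585e-04,  9.60695472e-01,  2.77603802e-01,
         7.01380528e-02],
       [ 9.99999795e-01, -4.85507267e-04, -4.17951168e-04,
        -4.01609770e-04],
       [-2.66745131e-04,  2.77603988e-01, -9.60695558e-01,
        -1.42167338e-01],
       [ 0.00000000e+00,  0.00000000e+00,  0.00000000e+00,
         1.00000000e+00]])}
```

View pics/scene0.png

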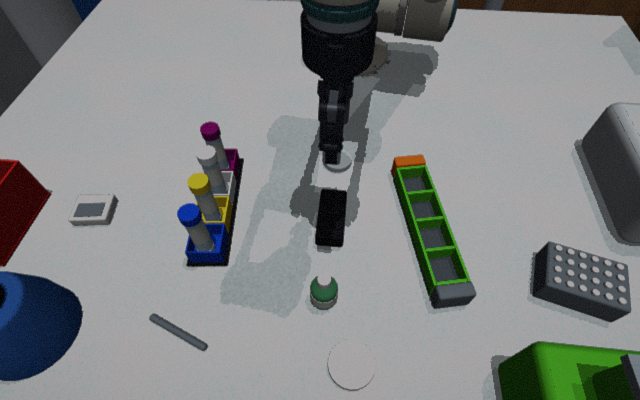

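View pics/side0.png

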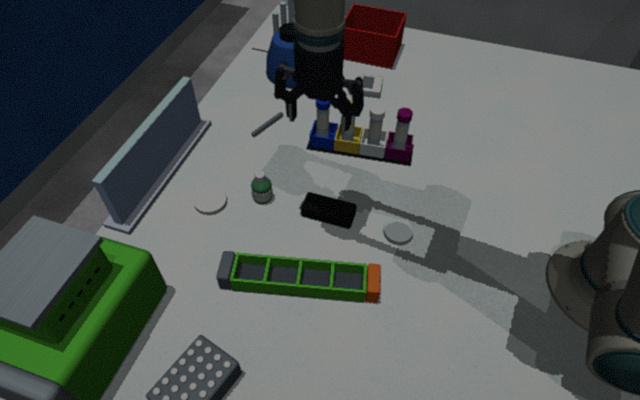

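Order from the robot: purple (211,130), white (208,155), yellow (200,183), blue (190,213). The orange block is at the robot-side end (409,161) and the grey block at the far end (455,293). I'll enlarge the crops.

```bash
python3 - <<'E'
import cv2
a=cv2.imread("pics/scene0.png")
def grid(c,x0,y0,s,n):
    b=cv2.resize(c,None,fx=s,fy=s,interpolation=cv2.INTER_CUBIC)
    b=cv2.convertScaleAbs(b,alpha=1.5)
    for v in range(0,c.shape[1],10):
        cv2.line(b,(v*s,0),(v*s,5),(0,0,255),1); 
        if v%20==0: cv2.putText(b,str(x0+v),(v*s,14),0,.35,(0,0,255),1)
    for v in range(0,c.shape[0],10):
        cv2.line(b,(0,v*s),(5,v*s),(0,0,255),1)
        if v%20==0: cv2.putText(b,str(y0+v),(6,v*s+4),0,.35,(0,0,255),1)
    cv2.imwrite(n,b)
grid(a[115:275,150:260],150,115,3,"pics/c1.png") 
grid(a[145:315,380:490],380,145,3,"pics/c2.png")
x=cv2.hconcat([cv2.resize(cv2.imread("pics/c1.png"),(330,480)),cv2.resize(cv2.imread("pics/c2.png"),(330,510))[:480]])
a=cv2.imread("pics/side0.png")
grid(a[85:170,295:425],295,85,4,"pics/c3.png")
grid(a[240:310,210:390],210,240,4,"pics/c4.png")
cv2.imwrite("pics/c12.png",x)
y=cv2.imread("pics/c3.png");z=cv2.imread("pics/c4.png")
y=cv2.copyMakeBorder(y,0,0,0,z.shape[1]-y.shape[1],cv2.BORDER_CONSTANT)
o=cv2.vconcat([y,z])[:600]; print(o.shape); cv2.imwrite("pics/c34.png",o)
E
```

```text
(600, 720, 3)
```

View pics/c12.png

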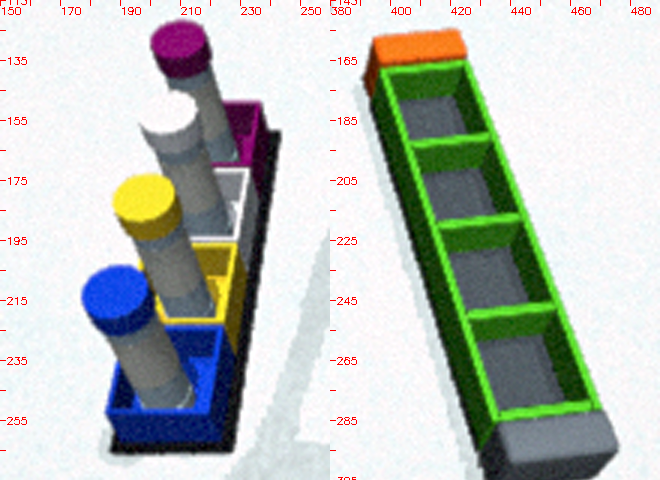

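View pics/c34.png

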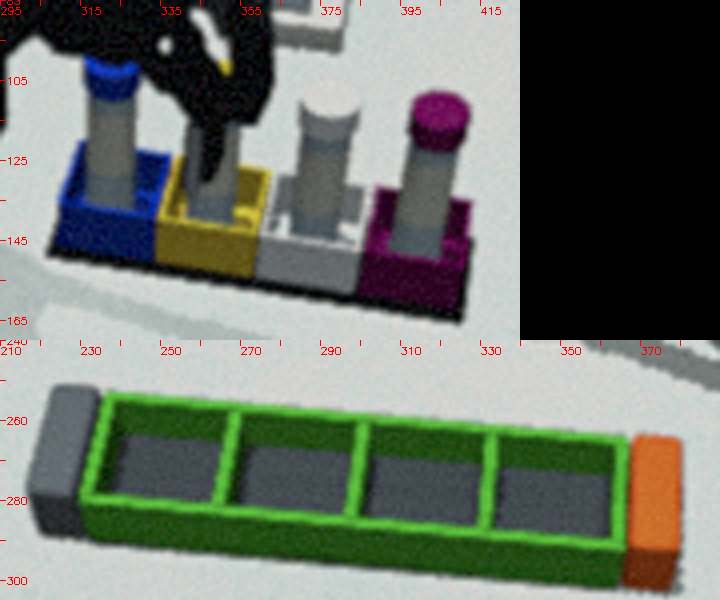

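```bash
cat > h.py <<'E'
import numpy as np
from scipy.spatial.transform import Rotation as R
def rot(q): return R.from_quat(np.r_[q[1:],q[0]]).as_matrix()
CAM={"scene":(378.319,316.459,204.681,[0.93625384,0.01896691,0.59452735],[0.63732685,0.20164984,0.22987651,0.70732497]),
"side":(465.401,322.682,198.398,[0.3831787,0.58360877,0.77720005],[-0.15116413,-0.04677368,0.33835004,0.92762108])}
def hit(cam,u,v,z):
    if isinstance(cam,str):
        f,cx,cy,p,q=CAM[cam]; M=rot(q)
    else: f,cx,cy,p,M=cam
    d=M@np.array([(u-cx)/f,-(v-cy)/f,-1]); p=np.array(p)
    return p+d*(z-p[2])/d[2]
E
python3 - <<'E'
from h import *
np.set_printoptions(precision=4,suppress=True)
for n,u,v in [("P",210.7,128),("W",206,150.3),("Y",199.3,179.3),("B",189.3,211.7)]: print(n,hit("scene",u,v,.124)[:2])
for n,u,v in [("P",405.2,112.5),("W",377.7,110)]: print(n,"side",hit("side",u,v,.124)[:2])
for cam,pts in [("scene",[(396.7,167.7),(425.7,165.7),(470.7,279.3),(434.3,285)]),("side",[(367,264.25),(365.5,291.75),(230.5,279.75),(236.75,253.25)])]:
    P=np.array([hit(cam,*p,.04)[:2] for p in pts]); print(cam,P.tolist(),P.mean(0))
    d=(P[2]+P[3]-P[0]-P[1])/2; print("len",np.linalg.norm(d),"yaw",np.degrees(np.arctan2(d[1],d[0])),"w",np.linalg.norm(P[0]-P[1]),np.linalg.norm(P[2]-P[3]))
E
```

```text
P [ 0.4523 -0.2274]
W [ 0.5068 -0.2207]
Y [ 0.5706 -0.2137]
B [ 0.634  -0.2107]
P side [ 0.4505 -0.2288]
W side [ 0.5092 -0.2172]
scene [[0.43868218122397135, 0.1175598161779251], [0.42792273587303964, 0.17352888766534882], [0.6610265461821094, 0.22945212448770458], [0.6766163389908977, 0.17188645944112077]] [0.5511 0.1731]
len 0.24188416826450299 yaw 13.173355058108438 w 0.05699388236840892 0.059639311130129824
side [[0.43778733272216935, 0.11798039410754207], [0.4258694446828402, 0.1739328995541874], [0.6621416721573703, 0.2283768168551054], [0.6755030641576132, 0.1732479375983808]] [0.5503 0.1734]
len 0.24325973249836497 yaw 13.032441429739006 w 0.05720768236063106 0.056724951514185315
```

The tray measures 242 x 57–60 mm and both cameras agree (centre 0.5505, 0.1732, yaw 13.1°). The tubes are about 60 mm apart. Next I turn the fingers across the row.

```bash
python3 -m pendant '[{"rz":7},{"rz":7},{"rz":7},{"rz":7},{"rz":7},{"rz":7},{"rz":7},{"rz":7},{"rz":7},{"rz":7},{"rz":7},{"rz":7}]' 40; python3 -m pendant '[{"rz":6},{"dx":-0.01,"dy":0.019},{"dx":-0.01,"dy":0.019},{"dx":-0.01,"dy":0.019},{"dx":-0.01,"dy":0.019},{"dx":-0.01,"dy":0.019},{"dx":-0.01,"dy":0.019},{"dx":-0.01,"dy":0.019},{"dx":-0.01,"dy":0.019},{},{},{}]'
```

```text
invalid input
invalid input
```

```bash
python3 -m pendant '[{"dx":0,"dy":0,"dz":0,"rx":0,"ry":0,"rz":7,"hand":0.085}]' 40
```

```text
clock: 0.23
position: [0.5747, 0.0, 0.2308]
ee_rot: [-0.0, 0.75, 0.662, -0.0]
contact_force: [-0.2, 0.4, 0.5]
width: 0.085
gripper_force: 0.0
```

```bash
python3 -m pendant '[{"dx":0,"dy":0,"dz":0,"rx":0,"ry":0,"rz":7,"hand":0.085},{"dx":0,"dy":0,"dz":0,"rx":0,"ry":0,"rz":7,"hand":0.085},{"dx":0,"dy":0,"dz":0,"rx":0,"ry":0,"rz":7,"hand":0.085},{"dx":0,"dy":0,"dz":0,"rx":0,"ry":0,"rz":7,"hand":0.085},{"dx":0,"dy":0,"dz":0,"rx":0,"ry":0,"rz":7,"hand":0.085},{"dx":0,"dy":0,"dz":0,"rx":0,"ry":0,"rz":7,"hand":0.085},{"dx":0,"dy":0,"dz":0,"rx":0,"ry":0,"rz":7,"hand":0.085},{"dx":0,"dy":0,"dz":0,"rx":0,"ry":0,"rz":7,"hand":0.085},{"dx":0,"dy":0,"dz":0,"rx":0,"ry":0,"rz":7,"hand":0.085},{"dx":0,"dy":0,"dz":0,"rx":0,"ry":0,"rz":7,"hand":0.085},{"dx":0,"dy":0,"dz":0,"rx":0,"ry":0,"rz":7,"hand":0.085},{"dx":0,"dy":0,"dz":0,"rx":0,"ry":0,"rz":6,"hand":0.085}]'
python3 -m pendant '[{"dx":-0.0155,"dy":0.0285,"dz":0,"rx":0,"ry":0,"rz":0,"hand":0.085},{"dx":-0.0155,"dy":0.0285,"dz":0,"rx":0,"ry":0,"rz":0,"hand":0.085},{"dx":-0.0155,"dy":0.0285,"dz":0,"rx":0,"ry":0,"rz":0,"hand":0.085},{"dx":-0.0155,"dy":0.0285,"dz":0,"rx":0,"ry":0,"rz":0,"hand":0.085},{"dx":-0.0155,"dy":0.0285,"dz":0,"rx":0,"ry":0,"rz":0,"hand":0.085},{"dx":-0.0155,"dy":0.0285,"dz":0,"rx":0,"ry":0,"rz":0,"hand":0.085},{"dx":-0.0155,"dy":0.0285,"dz":0,"rx":0,"ry":0,"rz":0,"hand":0.085},{"dx":-0.0155,"dy":0.0285,"dz":0,"rx":0,"ry":0,"rz":0,"hand":0.085},{"dx":0,"dy":0,"dz":0,"rx":0,"ry":0,"rz":0,"hand":0.085},{"dx":0,"dy":0,"dz":0,"rx":0,"ry":0,"rz":0,"hand":0.085},{"dx":0,"dy":0,"dz":0,"rx":0,"ry":0,"rz":0,"hand":0.085}]'
python3 - <<'E'
from rig import manip
import cv2
from h import *
s=manip.get_state(); d=manip.get_image("wrist"); print(s["qpos"],s["ee_rot"])
cv2.imwrite("pics/w1.png",d["frame"][:,:,::-1])
np.save("w1.npy",np.r_[s["position"],s["ee_rot"]])
E
```

```text
clock: 1.23
position: [0.5748, 0.0, 0.231]
ee_rot: [-0.0, 1.0, -0.003, -0.0]
contact_force: [0.7, -0.6, 0.1]
width: 0.0849
gripper_force: 0.0
clock: 2.15
position: [0.451, -0.2276, 0.2311]
ee_rot: [-0.001, 1.0, -0.0, 0.0]
contact_force: [0.8, 0.2, 0.2]
width: 0.085
gripper_force: 0.0
[-6.05850432e-01  1.70910595e-01  1.64733388e+00  9.56758886e-04
  1.32386722e+00  9.65496798e-01] [-5.29085233e-04  9.99999782e-01 -3.92501294e-04  5.06610736e-05]
```

View pics/w1.png

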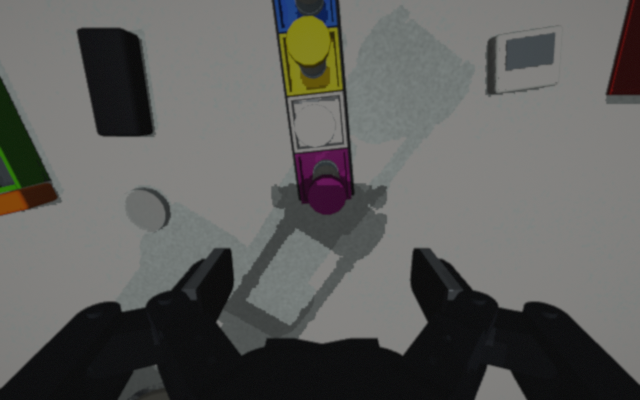

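Purple cap top is near (327,195), white near (315,124), yellow near (308,42). I'll cross-check these against the fixed cameras.

```bash
python3 - <<'E'
from h import *
m=np.array([[5.82449585e-04,9.60695472e-01,2.77603802e-01,7.01380528e-02],[9.99999795e-01,-4.85507267e-04,-4.17951168e-04,-4.01609770e-04],[-2.66745131e-04,2.77603988e-01,-9.60695558e-01,-1.42167338e-01]])
w=np.load("w1.npy"); T=rot(w[3:]); M=T@m[:,:3]; p=w[:3]+T@m[:,3]
for u,v in [(327,195),(315,124),(308,42)]: print(hit((301.592,321.673,198.673,p,M),u,v,.124))
E
```

```text
[ 0.45243394 -0.23178655  0.124     ]
[ 0.51156902 -0.22187289  0.124     ]
[ 0.57116559 -0.21701362  0.124     ]
```

```bash
python3 -m pendant '[{"dx":0.001,"dy":0.0015,"dz":0.02,"rx":0,"ry":0,"rz":0,"hand":0.085},{"dx":0,"dy":0,"dz":0.02,"rx":0,"ry":0,"rz":0,"hand":0.085},{"dx":0,"dy":0,"dz":0.02,"rx":0,"ry":0,"rz":0,"hand":0.085},{"dx":0,"dy":0,"dz":0.02,"rx":0,"ry":0,"rz":0,"hand":0.085},{"dx":0,"dy":0,"dz":0.02,"rx":0,"ry":0,"rz":0,"hand":0.085},{"dx":0,"dy":0,"dz":0.02,"rx":0,"ry":0,"rz":0,"hand":0.085},{"dx":0,"dy":0,"dz":0.016,"rx":0,"ry":0,"rz":0,"hand":0.085},{"dx":0,"dy":0,"dz":0,"rx":0,"ry":0,"rz":0,"hand":0.065},{"dx":0,"dy":0,"dz":0,"rx":0,"ry":0,"rz":0,"hand":0.05}]' 40
python3 -m pendant '[{"dx":0,"dy":0,"dz":0,"rx":0,"ry":0,"rz":0,"hand":0.042},{"dx":0,"dy":0,"dz":0,"rx":0,"ry":0,"rz":0,"hand":0.037},{"dx":0,"dy":0,"dz":0,"rx":0,"ry":0,"rz":0,"hand":0.03},{"dx":0,"dy":0,"dz":0,"rx":0,"ry":0,"rz":0,"hand":0.025},{"dx":0,"dy":0,"dz":0,"rx":0,"ry":0,"rz":0,"hand":0.02},{"dx":0,"dy":0,"dz":0,"rx":0,"ry":0,"rz":0,"hand":0.02}]' 40
python3 - <<'E'
from rig import manip
import cv2
f=manip.get_image("scene")["frame"][:,:,::-1][60:270,110:350]
g=manip.get_image("side")["frame"][:,:,::-1][0:180,260:460]
cv2.imwrite("pics/g1.png",cv2.convertScaleAbs(cv2.hconcat([cv2.resize(f,(400,350)),cv2.resize(g,(390,350))]),alpha=1.5))
E
```

```text
clock: 2.95
position: [0.4522, -0.2281, 0.0948]
ee_rot: [-0.001, 1.0, 0.001, -0.001]
contact_force: [-0.5, -1.0, -0.2]
width: 0.0631
gripper_force: 0.0
clock: 3.45
position: [0.453, -0.23, 0.0967]
ee_rot: [0.001, 1.0, -0.0, 0.001]
contact_force: [0.1, 0.9, 6.5]
width: 0.0329
gripper_force: 39.8
```

View pics/g1.png

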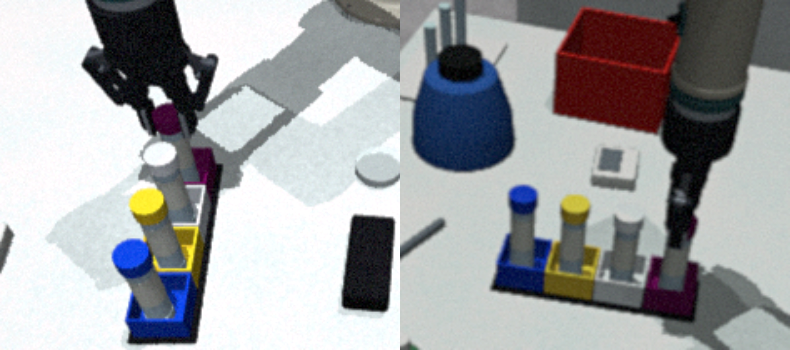

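Grip is closed at 33 mm on the purple cap, and all tubes are upright. Lift and carry to place 1.

```bash
python3 -m pendant '[{"dx":0,"dy":0,"dz":-0.01,"rx":0,"ry":0,"rz":0,"hand":0.02},{"dx":0,"dy":0,"dz":-0.018,"rx":0,"ry":0,"rz":0,"hand":0.02},{"dx":0,"dy":0,"dz":-0.02,"rx":0,"ry":0,"rz":0,"hand":0.02},{"dx":0,"dy":0,"dz":-0.02,"rx":0,"ry":0,"rz":0,"hand":0.02},{"dx":0,"dy":0,"dz":-0.02,"rx":0,"ry":0,"rz":0,"hand":0.02},{"dx":0,"dy":0,"dz":-0.02,"rx":0,"ry":0,"rz":0,"hand":0.02},{"dx":0,"dy":0,"dz":-0.018,"rx":0,"ry":0,"rz":0,"hand":0.02},{"dx":0,"dy":0,"dz":-0.01,"rx":0,"ry":0,"rz":0,"hand":0.02},{"dx":0,"dy":0,"dz":0,"rx":0,"ry":0,"rz":0,"hand":0.02}]' 40
python3 -m pendant '[{"dx":0,"dy":-0.012,"dz":0,"rx":0,"ry":0,"rz":0,"hand":0.02},{"dx":0.001,"dy":-0.024,"dz":0,"rx":0,"ry":0,"rz":0,"hand":0.02},{"dx":0.001,"dy":-0.024,"dz":0,"rx":0,"ry":0,"rz":0,"hand":0.02},{"dx":0.001,"dy":-0.024,"dz":0,"rx":0,"ry":0,"rz":0,"hand":0.02},{"dx":0.001,"dy":-0.024,"dz":0,"rx":0,"ry":0,"rz":0,"hand":0.02},{"dx":0.001,"dy":-0.024,"dz":0,"rx":0,"ry":0,"rz":0,"hand":0.02},{"dx":0.001,"dy":-0.024,"dz":0,"rx":0,"ry":0,"rz":0,"hand":0.02},{"dx":0.001,"dy":-0.024,"dz":0,"rx":0,"ry":0,"rz":0,"hand":0.02},{"dx":0.001,"dy":-0.024,"dz":0,"rx":0,"ry":0,"rz":0,"hand":0.02},{"dx":0.001,"dy":-0.024,"dz":0,"rx":0,"ry":0,"rz":0,"hand":0.02},{"dx":0.001,"dy":-0.024,"dz":0,"rx":0,"ry":0,"rz":0,"hand":0.02},{"dx":0.001,"dy":-0.024,"dz":0,"rx":0,"ry":0,"rz":0,"hand":0.02}]'
python3 -m pendant '[{"dx":0,"dy":-0.024,"dz":0,"rx":0,"ry":0,"rz":0,"hand":0.02},{"dx":0,"dy":-0.024,"dz":0,"rx":0,"ry":0,"rz":0,"hand":0.02},{"dx":0,"dy":-0.024,"dz":0,"rx":0,"ry":0,"rz":0,"hand":0.02},{"dx":0,"dy":-0.024,"dz":0,"rx":0,"ry":0,"rz":0,"hand":0.02},{"dx":0,"dy":-0.01,"dz":0,"rx":0,"ry":0,"rz":0,"hand":0.02},{"dx":0,"dy":0,"dz":0,"rx":0,"ry":0,"rz":0,"hand":0.02},{"dx":0,"dy":0,"dz":0,"rx":0,"ry":0,"rz":0,"hand":0.02},{"dx":0,"dy":0,"dz":0,"rx":0,"ry":0,"rz":0,"hand":0.02}]'
python3 - <<'E'
from rig import manip
import cv2
f=manip.get_image("scene")["frame"][:,:,::-1][90:310,300:540]
g=manip.get_image("side")["frame"][:,:,::-1][130:310,210:410]
cv2.imwrite("pics/g2.png",cv2.convertScaleAbs(cv2.hconcat([cv2.resize(f,(400,367)),cv2.resize(g,(400,367))]),alpha=1.5))
E
```

```text
clock: 4.3
position: [0.4531, -0.2303, 0.234]
ee_rot: [0.002, 1.0, -0.0, 0.002]
contact_force: [0.4, -0.4, -1.0]
width: 0.0329
gripper_force: 39.9
clock: 5.3
position: [0.4612, 0.0485, 0.2296]
ee_rot: [-0.0, 1.0, 0.0, -0.002]
contact_force: [0.8, 0.5, -0.8]
width: 0.0324
gripper_force: 39.9
clock: 5.97
position: [0.4625, 0.1517, 0.2307]
ee_rot: [0.001, 1.0, -0.0, -0.001]
contact_force: [-1.7, -0.1, -0.3]
width: 0.0329
gripper_force: 40.0
```

View pics/g2.png

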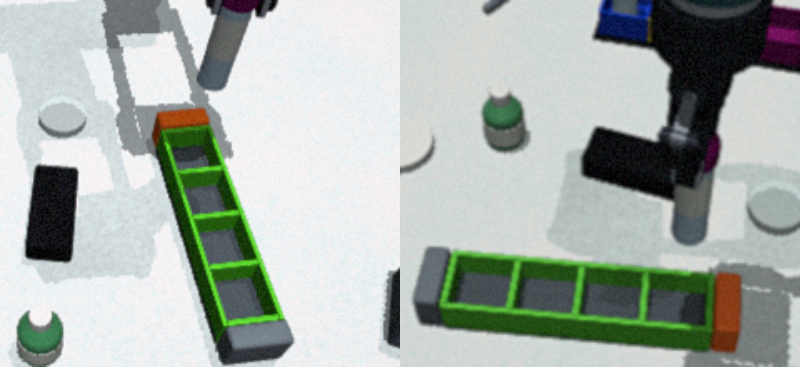

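The purple tube hangs vertically over place 1. Lower, release and raise.

```bash
python3 -m pendant '[{"dx":0,"dy":-0.001,"dz":0.012,"rx":0,"ry":0,"rz":0,"hand":0.02},{"dx":0,"dy":0,"dz":0.02,"rx":0,"ry":0,"rz":0,"hand":0.02},{"dx":0,"dy":0,"dz":0.02,"rx":0,"ry":0,"rz":0,"hand":0.02},{"dx":0,"dy":0,"dz":0.02,"rx":0,"ry":0,"rz":0,"hand":0.02},{"dx":0,"dy":0,"dz":0.02,"rx":0,"ry":0,"rz":0,"hand":0.02},{"dx":0,"dy":0,"dz":0.02,"rx":0,"ry":0,"rz":0,"hand":0.02},{"dx":0,"dy":0,"dz":0.012,"rx":0,"ry":0,"rz":0,"hand":0.02},{"dx":0,"dy":0,"dz":0.005,"rx":0,"ry":0,"rz":0,"hand":0.02},{"dx":0,"dy":0,"dz":0.003,"rx":0,"ry":0,"rz":0,"hand":0.02},{"dx":0,"dy":0,"dz":0,"rx":0,"ry":0,"rz":0,"hand":0.02},{"dx":0,"dy":0,"dz":0,"rx":0,"ry":0,"rz":0,"hand":0.02}]'
```

```text
clock: 6.98
position: [0.4638, 0.1533, 0.1]
ee_rot: [-0.0, 1.0, -0.0, 0.001]
contact_force: [-0.8, 0.6, -1.2]
width: 0.0328
gripper_force: 40.0
```

```bash
python3 -m pendant '[{"dx":0,"dy":0,"dz":0.001,"rx":0,"ry":0,"rz":0,"hand":0.02},{"dx":0,"dy":0,"dz":0.001,"rx":0,"ry":0,"rz":0,"hand":0.02},{"dx":0,"dy":0,"dz":0,"rx":0,"ry":0,"rz":0,"hand":0.02}]'
python3 -m pendant '[{"dx":0,"dy":0,"dz":0,"rx":0,"ry":0,"rz":0,"hand":0.036},{"dx":0,"dy":0,"dz":0,"rx":0,"ry":0,"rz":0,"hand":0.042},{"dx":0,"dy":0,"dz":0,"rx":0,"ry":0,"rz":0,"hand":0.055},{"dx":0,"dy":0,"dz":0,"rx":0,"ry":0,"rz":0,"hand":0.07},{"dx":0,"dy":0,"dz":0,"rx":0,"ry":0,"rz":0,"hand":0.085},{"dx":0,"dy":0,"dz":0,"rx":0,"ry":0,"rz":0,"hand":0.085},{"dx":0,"dy":0,"dz":-0.01,"rx":0,"ry":0,"rz":0,"hand":0.085},{"dx":0,"dy":0,"dz":-0.03,"rx":0,"ry":0,"rz":0,"hand":0.085},{"dx":0,"dy":0,"dz":-0.03,"rx":0,"ry":0,"rz":0,"hand":0.085},{"dx":0,"dy":0,"dz":-0.03,"rx":0,"ry":0,"rz":0,"hand":0.085},{"dx":0,"dy":0,"dz":-0.03,"rx":0,"ry":0,"rz":0,"hand":0.085},{"dx":0,"dy":0,"dz":-0.005,"rx":0,"ry":0,"rz":0,"hand":0.085}]'
python3 - <<'E'
from rig import manip
import cv2
f=manip.get_image("scene")["frame"][:,:,::-1][90:310,300:540]
g=manip.get_image("side")["frame"][:,:,::-1][130:310,210:410]
cv2.imwrite("pics/g3.png",cv2.convertScaleAbs(cv2.hconcat([cv2.resize(f,(400,367)),cv2.resize(g,(400,367))]),alpha=1.5))
E
```

```text
clock: 7.23
position: [0.4633, 0.1536, 0.0977]
ee_rot: [-0.0, 1.0, 0.0, 0.001]
contact_force: [-0.2, -0.8, 0.3]
width: 0.0325
gripper_force: 40.0
clock: 8.23
position: [0.4659, 0.1541, 0.2376]
ee_rot: [-0.001, 1.0, 0.0, 0.005]
contact_force: [0.6, 0.6, -0.0]
width: 0.085
gripper_force: 0.0
```

View pics/g3.png

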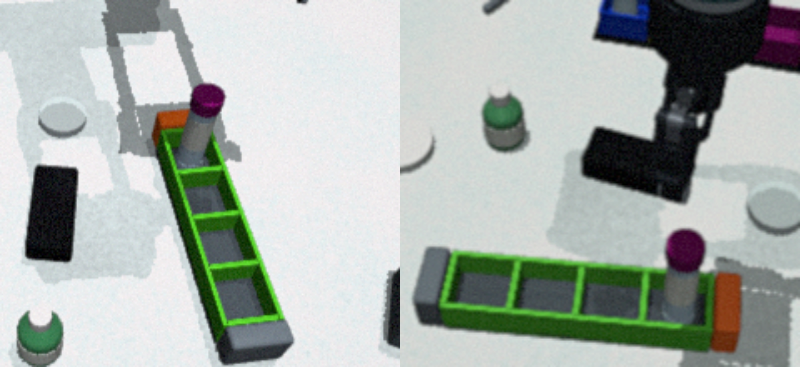

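Purple stands upright in place 1. Next is white, around (0.510,-0.220).

```bash
python3 -m pendant '[{"dx":0.0039,"dy":0.0312,"dz":0,"rx":0,"ry":0,"rz":0,"hand":0.085},{"dx":0.0039,"dy":0.0312,"dz":0,"rx":0,"ry":0,"rz":0,"hand":0.085},{"dx":0.0039,"dy":0.0312,"dz":0,"rx":0,"ry":0,"rz":0,"hand":0.085},{"dx":0.0039,"dy":0.0312,"dz":0,"rx":0,"ry":0,"rz":0,"hand":0.085},{"dx":0.0039,"dy":0.0312,"dz":0,"rx":0,"ry":0,"rz":0,"hand":0.085},{"dx":0.0039,"dy":0.0312,"dz":0,"rx":0,"ry":0,"rz":0,"hand":0.085},{"dx":0.0039,"dy":0.0312,"dz":0,"rx":0,"ry":0,"rz":0,"hand":0.085},{"dx":0.0039,"dy":0.0312,"dz":0,"rx":0,"ry":0,"rz":0,"hand":0.085},{"dx":0.0039,"dy":0.0312,"dz":0,"rx":0,"ry":0,"rz":0,"hand":0.085},{"dx":0.0039,"dy":0.0312,"dz":0,"rx":0,"ry":0,"rz":0,"hand":0.085},{"dx":0.0039,"dy":0.0312,"dz":0,"rx":0,"ry":0,"rz":0,"hand":0.085},{"dx":0.0039,"dy":0.0312,"dz":0,"rx":0,"ry":0,"rz":0,"hand":0.085}]'
python3 -m pendant '[{"dx":0,"dy":0,"dz":0,"rx":0,"ry":0,"rz":0,"hand":0.085},{"dx":0,"dy":0,"dz":0,"rx":0,"ry":0,"rz":0,"hand":0.085},{"dx":0,"dy":0,"dz":0,"rx":0,"ry":0,"rz":0,"hand":0.085},{"dx":0,"dy":0,"dz":0,"rx":0,"ry":0,"rz":0,"hand":0.085}]'
python3 - <<'E'
from rig import manip
import cv2
from h import *
s=manip.get_state(); d=manip.get_image("wrist")
b=cv2.resize(np.ascontiguousarray(d["frame"][0:240,220:420,::-1]),None,fx=2.5,fy=2.5,interpolation=cv2.INTER_CUBIC)
cv2.imwrite("pics/w2.png",cv2.convertScaleAbs(b,alpha=1.2))
np.save("w2.npy",np.r_[s["position"],s["ee_rot"]])
E
```

```text
clock: 9.33
position: [0.5087, -0.2219, 0.23]
ee_rot: [-0.001, 1.0, -0.0, -0.002]
contact_force: [0.2, 0.8, -0.5]
width: 0.0849
gripper_force: 0.0
clock: 9.67
position: [0.5092, -0.2196, 0.2313]
ee_rot: [-0.001, 1.0, 0.0, -0.001]
contact_force: [-0.9, 0.4, 0.0]
width: 0.0847
gripper_force: 0.0
```

View pics/w2.png

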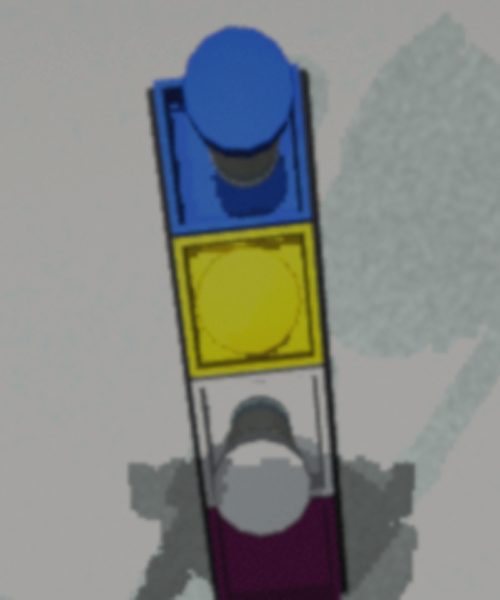

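White cap top is near (325.6,195.2), yellow (318.8,120), blue (315.6,35.2).

```bash
python3 - <<'E'
from h import *
m=np.array([[5.82449585e-04,9.60695472e-01,2.77603802e-01,7.01380528e-02],[9.99999795e-01,-4.85507267e-04,-4.17951168e-04,-4.01609770e-04],[-2.66745131e-04,2.77603988e-01,-9.60695558e-01,-1.42167338e-01]])
w=np.load("w2.npy"); T=rot(w[3:]); M=T@m[:,:3]; p=w[:3]+T@m[:,3]
for u,v in [(325.6,195.2),(318.8,120),(315.6,35.2)]: print(hit((301.592,321.673,198.673,p,M),u,v,.124))
E
```

```text
[ 0.51012252 -0.22248826  0.124     ]
[ 0.57258208 -0.21673358  0.124     ]
[ 0.63363281 -0.21443244  0.124     ]
```

```bash
python3 -m pendant '[{"dx":0.0005,"dy":0,"dz":0.02,"rx":0,"ry":0,"rz":0,"hand":0.085},{"dx":0,"dy":0,"dz":0.02,"rx":0,"ry":0,"rz":0,"hand":0.085},{"dx":0,"dy":0,"dz":0.02,"rx":0,"ry":0,"rz":0,"hand":0.085},{"dx":0,"dy":0,"dz":0.02,"rx":0,"ry":0,"rz":0,"hand":0.085},{"dx":0,"dy":0,"dz":0.02,"rx":0,"ry":0,"rz":0,"hand":0.085},{"dx":0,"dy":0,"dz":0.02,"rx":0,"ry":0,"rz":0,"hand":0.085},{"dx":0,"dy":0,"dz":0.016,"rx":0,"ry":0,"rz":0,"hand":0.085},{"dx":0,"dy":0,"dz":0,"rx":0,"ry":0,"rz":0,"hand":0.065},{"dx":0,"dy":0,"dz":0,"rx":0,"ry":0,"rz":0,"hand":0.05}]' 40
python3 -m pendant '[{"dx":0,"dy":0,"dz":0,"rx":0,"ry":0,"rz":0,"hand":0.042},{"dx":0,"dy":0,"dz":0,"rx":0,"ry":0,"rz":0,"hand":0.037},{"dx":0,"dy":0,"dz":0,"rx":0,"ry":0,"rz":0,"hand":0.03},{"dx":0,"dy":0,"dz":0,"rx":0,"ry":0,"rz":0,"hand":0.025},{"dx":0,"dy":0,"dz":0,"rx":0,"ry":0,"rz":0,"hand":0.02},{"dx":0,"dy":0,"dz":0,"rx":0,"ry":0,"rz":0,"hand":0.02}]' 40
python3 -m pendant '[{"dx":0,"dy":0,"dz":-0.01,"rx":0,"ry":0,"rz":0,"hand":0.02},{"dx":0,"dy":0,"dz":-0.018,"rx":0,"ry":0,"rz":0,"hand":0.02},{"dx":0,"dy":0,"dz":-0.02,"rx":0,"ry":0,"rz":0,"hand":0.02},{"dx":0,"dy":0,"dz":-0.02,"rx":0,"ry":0,"rz":0,"hand":0.02},{"dx":0,"dy":0,"dz":-0.02,"rx":0,"ry":0,"rz":0,"hand":0.02},{"dx":0,"dy":0,"dz":-0.02,"rx":0,"ry":0,"rz":0,"hand":0.02},{"dx":0,"dy":0,"dz":-0.018,"rx":0,"ry":0,"rz":0,"hand":0.02},{"dx":0,"dy":0,"dz":-0.01,"rx":0,"ry":0,"rz":0,"hand":0.02},{"dx":0,"dy":0,"dz":0,"rx":0,"ry":0,"rz":0,"hand":0.02}]' 40
```

```text
clock: 10.47
position: [0.5099, -0.2197, 0.096]
ee_rot: [-0.0, 1.0, 0.001, -0.001]
contact_force: [0.7, 0.2, 0.4]
width: 0.0634
gripper_force: 0.0
clock: 10.97
position: [0.5113, -0.2213, 0.0979]
ee_rot: [0.001, 1.0, -0.0, 0.001]
contact_force: [-1.1, 0.3, 6.4]
width: 0.0329
gripper_force: 39.9
clock: 11.72
position: [0.5114, -0.2216, 0.2351]
ee_rot: [0.001, 1.0, -0.0, 0.002]
contact_force: [-0.1, -1.1, 0.0]
width: 0.0326
gripper_force: 39.9
```

```bash
python3 -m pendant '[{"dx":0.0005,"dy":-0.012,"dz":0,"rx":0,"ry":0,"rz":0,"hand":0.02},{"dx":0.001,"dy":-0.024,"dz":0,"rx":0,"ry":0,"rz":0,"hand":0.02},{"dx":0.001,"dy":-0.024,"dz":0,"rx":0,"ry":0,"rz":0,"hand":0.02},{"dx":0.001,"dy":-0.024,"dz":0,"rx":0,"ry":0,"rz":0,"hand":0.02},{"dx":0.001,"dy":-0.024,"dz":0,"rx":0,"ry":0,"rz":0,"hand":0.02},{"dx":0.001,"dy":-0.024,"dz":0,"rx":0,"ry":0,"rz":0,"hand":0.02},{"dx":0.001,"dy":-0.024,"dz":0,"rx":0,"ry":0,"rz":0,"hand":0.02},{"dx":0.001,"dy":-0.024,"dz":0,"rx":0,"ry":0,"rz":0,"hand":0.02},{"dx":0.001,"dy":-0.024,"dz":0,"rx":0,"ry":0,"rz":0,"hand":0.02},{"dx":0.001,"dy":-0.024,"dz":0,"rx":0,"ry":0,"rz":0,"hand":0.02},{"dx":0.001,"dy":-0.024,"dz":0,"rx":0,"ry":0,"rz":0,"hand":0.02},{"dx":0.001,"dy":-0.024,"dz":0,"rx":0,"ry":0,"rz":0,"hand":0.02}]'
python3 -m pendant '[{"dx":0,"dy":-0.024,"dz":0,"rx":0,"ry":0,"rz":0,"hand":0.02},{"dx":0,"dy":-0.024,"dz":0,"rx":0,"ry":0,"rz":0,"hand":0.02},{"dx":0,"dy":-0.024,"dz":0,"rx":0,"ry":0,"rz":0,"hand":0.02},{"dx":0,"dy":-0.024,"dz":0,"rx":0,"ry":0,"rz":0,"hand":0.02},{"dx":0,"dy":-0.015,"dz":0,"rx":0,"ry":0,"rz":0,"hand":0.02},{"dx":0,"dy":0,"dz":0,"rx":0,"ry":0,"rz":0,"hand":0.02},{"dx":0,"dy":0,"dz":0,"rx":0,"ry":0,"rz":0,"hand":0.02},{"dx":0,"dy":0,"dz":0,"rx":0,"ry":0,"rz":0,"hand":0.02}]'
```

```text
clock: 12.72
position: [0.5201, 0.0571, 0.2306]
ee_rot: [-0.0, 1.0, 0.0, -0.002]
contact_force: [0.8, -0.9, -1.1]
width: 0.0325
gripper_force: 39.9
clock: 13.38
position: [0.5209, 0.1657, 0.2312]
ee_rot: [0.001, 1.0, 0.0, -0.001]
contact_force: [-0.4, -1.0, -0.4]
width: 0.0323
gripper_force: 39.9
```

```bash
python3 -m pendant '[{"dx":0,"dy":-0.0005,"dz":0.012,"rx":0,"ry":0,"rz":0,"hand":0.02},{"dx":0,"dy":0,"dz":0.02,"rx":0,"ry":0,"rz":0,"hand":0.02},{"dx":0,"dy":0,"dz":0.02,"rx":0,"ry":0,"rz":0,"hand":0.02},{"dx":0,"dy":0,"dz":0.02,"rx":0,"ry":0,"rz":0,"hand":0.02},{"dx":0,"dy":0,"dz":0.02,"rx":0,"ry":0,"rz":0,"hand":0.02},{"dx":0,"dy":0,"dz":0.02,"rx":0,"ry":0,"rz":0,"hand":0.02},{"dx":0,"dy":0,"dz":0.012,"rx":0,"ry":0,"rz":0,"hand":0.02},{"dx":0,"dy":0,"dz":0.005,"rx":0,"ry":0,"rz":0,"hand":0.02},{"dx":0,"dy":0,"dz":0.004,"rx":0,"ry":0,"rz":0,"hand":0.02},{"dx":0,"dy":0,"dz":0.001,"rx":0,"ry":0,"rz":0,"hand":0.02},{"dx":0,"dy":0,"dz":0,"rx":0,"ry":0,"rz":0,"hand":0.02},{"dx":0,"dy":0,"dz":0,"rx":0,"ry":0,"rz":0,"hand":0.02}]'
python3 -m pendant '[{"dx":0,"dy":0,"dz":0,"rx":0,"ry":0,"rz":0,"hand":0.036},{"dx":0,"dy":0,"dz":0,"rx":0,"ry":0,"rz":0,"hand":0.042},{"dx":0,"dy":0,"dz":0,"rx":0,"ry":0,"rz":0,"hand":0.055},{"dx":0,"dy":0,"dz":0,"rx":0,"ry":0,"rz":0,"hand":0.07},{"dx":0,"dy":0,"dz":0,"rx":0,"ry":0,"rz":0,"hand":0.085},{"dx":0,"dy":0,"dz":0,"rx":0,"ry":0,"rz":0,"hand":0.085},{"dx":0,"dy":0,"dz":-0.01,"rx":0,"ry":0,"rz":0,"hand":0.085},{"dx":0,"dy":0,"dz":-0.03,"rx":0,"ry":0,"rz":0,"hand":0.085},{"dx":0,"dy":0,"dz":-0.03,"rx":0,"ry":0,"rz":0,"hand":0.085},{"dx":0,"dy":0,"dz":-0.03,"rx":0,"ry":0,"rz":0,"hand":0.085},{"dx":0,"dy":0,"dz":-0.024,"rx":0,"ry":0,"rz":0,"hand":0.085},{"dx":0,"dy":0,"dz":-0.01,"rx":0,"ry":0,"rz":0,"hand":0.085}]'
python3 -m pendant '[{"dx":0.0042,"dy":0.0318,"dz":0,"rx":0,"ry":0,"rz":0,"hand":0.085},{"dx":0.0042,"dy":0.0318,"dz":0,"rx":0,"ry":0,"rz":0,"hand":0.085},{"dx":0.0042,"dy":0.0318,"dz":0,"rx":0,"ry":0,"rz":0,"hand":0.085},{"dx":0.0042,"dy":0.0318,"dz":0,"rx":0,"ry":0,"rz":0,"hand":0.085},{"dx":0.0042,"dy":0.0318,"dz":0,"rx":0,"ry":0,"rz":0,"hand":0.085},{"dx":0.0042,"dy":0.0318,"dz":0,"rx":0,"ry":0,"rz":0,"hand":0.085},{"dx":0.0042,"dy":0.0318,"dz":0,"rx":0,"ry":0,"rz":0,"hand":0.085},{"dx":0.0042,"dy":0.0318,"dz":0,"rx":0,"ry":0,"rz":0,"hand":0.085},{"dx":0.0042,"dy":0.0318,"dz":0,"rx":0,"ry":0,"rz":0,"hand":0.085},{"dx":0.0042,"dy":0.0318,"dz":0,"rx":0,"ry":0,"rz":0,"hand":0.085},{"dx":0.0042,"dy":0.0318,"dz":0,"rx":0,"ry":0,"rz":0,"hand":0.085},{"dx":0.0042,"dy":0.0318,"dz":0,"rx":0,"ry":0,"rz":0,"hand":0.085}]'
python3 -m pendant '[{"dx":0,"dy":0,"dz":0,"rx":0,"ry":0,"rz":0,"hand":0.085},{"dx":0,"dy":0,"dz":0,"rx":0,"ry":0,"rz":0,"hand":0.085},{"dx":0,"dy":0,"dz":0,"rx":0,"ry":0,"rz":0,"hand":0.085},{"dx":0,"dy":0,"dz":0,"rx":0,"ry":0,"rz":0,"hand":0.085}]'
python3 - <<'E'
from rig import manip
import cv2
g=manip.get_image("side")["frame"][:,:,::-1]
cv2.imwrite("pics/g4.png",cv2.convertScaleAbs(g,alpha=1.5))
E
```

```text
clock: 14.38
position: [0.5224, 0.1663, 0.099]
ee_rot: [-0.0, 1.0, -0.0, 0.001]
contact_force: [-0.7, -0.3, 0.0]
width: 0.0325
gripper_force: 40.0
clock: 15.38
position: [0.5237, 0.167, 0.237]
ee_rot: [-0.001, 1.0, 0.0, 0.004]
contact_force: [0.3, -0.0, 0.7]
width: 0.0848
gripper_force: 0.0
clock: 16.38
position: [0.5718, -0.2164, 0.2317]
ee_rot: [-0.0, 1.0, -0.0, -0.001]
contact_force: [0.2, 0.4, 0.1]
width: 0.0849
gripper_force: 0.0
clock: 16.72
position: [0.5719, -0.2138, 0.2321]
ee_rot: [-0.001, 1.0, 0.0, -0.0]
contact_force: [-0.1, 0.5, -0.4]
width: 0.0853
gripper_force: 0.0
```

View pics/g4.png

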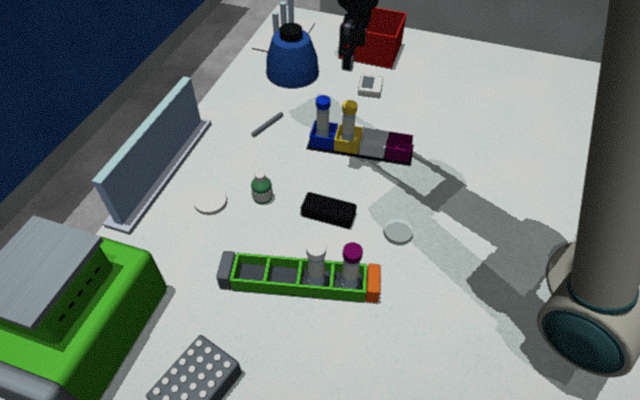

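White (316,252) and purple (352,252) stand upright in the tray. Yellow (350,107) and blue (323,102) still stand in their cups. Next is yellow.

```bash
python3 -m pendant '[{"dx":0,"dy":0,"dz":0.02,"rx":0,"ry":0,"rz":0,"hand":0.085},{"dx":0,"dy":0,"dz":0.02,"rx":0,"ry":0,"rz":0,"hand":0.085},{"dx":0,"dy":0,"dz":0.02,"rx":0,"ry":0,"rz":0,"hand":0.085},{"dx":0,"dy":0,"dz":0.02,"rx":0,"ry":0,"rz":0,"hand":0.085},{"dx":0,"dy":0,"dz":0.02,"rx":0,"ry":0,"rz":0,"hand":0.085},{"dx":0,"dy":0,"dz":0.02,"rx":0,"ry":0,"rz":0,"hand":0.085},{"dx":0,"dy":0,"dz":0.016,"rx":0,"ry":0,"rz":0,"hand":0.085},{"dx":0,"dy":0,"dz":0,"rx":0,"ry":0,"rz":0,"hand":0.065},{"dx":0,"dy":0,"dz":0,"rx":0,"ry":0,"rz":0,"hand":0.05}]' 40
python3 -m pendant '[{"dx":0,"dy":0,"dz":0,"rx":0,"ry":0,"rz":0,"hand":0.042},{"dx":0,"dy":0,"dz":0,"rx":0,"ry":0,"rz":0,"hand":0.037},{"dx":0,"dy":0,"dz":0,"rx":0,"ry":0,"rz":0,"hand":0.03},{"dx":0,"dy":0,"dz":0,"rx":0,"ry":0,"rz":0,"hand":0.025},{"dx":0,"dy":0,"dz":0,"rx":0,"ry":0,"rz":0,"hand":0.02},{"dx":0,"dy":0,"dz":0,"rx":0,"ry":0,"rz":0,"hand":0.02}]' 40
python3 -m pendant '[{"dx":0,"dy":0,"dz":-0.01,"rx":0,"ry":0,"rz":0,"hand":0.02},{"dx":0,"dy":0,"dz":-0.018,"rx":0,"ry":0,"rz":0,"hand":0.02},{"dx":0,"dy":0,"dz":-0.02,"rx":0,"ry":0,"rz":0,"hand":0.02},{"dx":0,"dy":0,"dz":-0.02,"rx":0,"ry":0,"rz":0,"hand":0.02},{"dx":0,"dy":0,"dz":-0.02,"rx":0,"ry":0,"rz":0,"hand":0.02},{"dx":0,"dy":0,"dz":-0.02,"rx":0,"ry":0,"rz":0,"hand":0.02},{"dx":0,"dy":0,"dz":-0.018,"rx":0,"ry":0,"rz":0,"hand":0.02},{"dx":0,"dy":0,"dz":-0.01,"rx":0,"ry":0,"rz":0,"hand":0.02},{"dx":0,"dy":0,"dz":0,"rx":0,"ry":0,"rz":0,"hand":0.02}]' 40
```

```text
clock: 17.52
position: [0.5718, -0.2137, 0.0959]
ee_rot: [-0.0, 1.0, 0.001, -0.001]
contact_force: [0.1, -0.1, 1.1]
width: 0.0634
gripper_force: 0.0
clock: 18.02
position: [0.5733, -0.2154, 0.0981]
ee_rot: [0.001, 1.0, -0.0, 0.002]
contact_force: [0.7, 0.5, 5.6]
width: 0.0324
gripper_force: 39.9
clock: 18.77
position: [0.5733, -0.2157, 0.2353]
ee_rot: [0.001, 1.0, -0.0, 0.002]
contact_force: [0.8, 0.6, 0.5]
width: 0.0324
gripper_force: 39.8
```

```bash
python3 -m pendant '[{"dx":0,"dy":-0.012,"dz":0,"rx":0,"ry":0,"rz":0,"hand":0.02},{"dx":0.0007,"dy":-0.024,"dz":0,"rx":0,"ry":0,"rz":0,"hand":0.02},{"dx":0.0007,"dy":-0.024,"dz":0,"rx":0,"ry":0,"rz":0,"hand":0.02},{"dx":0.0007,"dy":-0.024,"dz":0,"rx":0,"ry":0,"rz":0,"hand":0.02},{"dx":0.0007,"dy":-0.024,"dz":0,"rx":0,"ry":0,"rz":0,"hand":0.02},{"dx":0.0007,"dy":-0.024,"dz":0,"rx":0,"ry":0,"rz":0,"hand":0.02},{"dx":0.0007,"dy":-0.024,"dz":0,"rx":0,"ry":0,"rz":0,"hand":0.02},{"dx":0.0007,"dy":-0.024,"dz":0,"rx":0,"ry":0,"rz":0,"hand":0.02},{"dx":0.0007,"dy":-0.024,"dz":0,"rx":0,"ry":0,"rz":0,"hand":0.02},{"dx":0.0007,"dy":-0.024,"dz":0,"rx":0,"ry":0,"rz":0,"hand":0.02},{"dx":0.0007,"dy":-0.024,"dz":0,"rx":0,"ry":0,"rz":0,"hand":0.02},{"dx":0.0007,"dy":-0.024,"dz":0,"rx":0,"ry":0,"rz":0,"hand":0.02}]'
python3 -m pendant '[{"dx":0,"dy":-0.024,"dz":0,"rx":0,"ry":0,"rz":0,"hand":0.02},{"dx":0,"dy":-0.024,"dz":0,"rx":0,"ry":0,"rz":0,"hand":0.02},{"dx":0,"dy":-0.024,"dz":0,"rx":0,"ry":0,"rz":0,"hand":0.02},{"dx":0,"dy":-0.024,"dz":0,"rx":0,"ry":0,"rz":0,"hand":0.02},{"dx":0,"dy":-0.016,"dz":0,"rx":0,"ry":0,"rz":0,"hand":0.02},{"dx":0,"dy":-0.0075,"dz":0,"rx":0,"ry":0,"rz":0,"hand":0.02},{"dx":0,"dy":0,"dz":0,"rx":0,"ry":0,"rz":0,"hand":0.02},{"dx":0,"dy":0,"dz":0,"rx":0,"ry":0,"rz":0,"hand":0.02},{"dx":0,"dy":0,"dz":0,"rx":0,"ry":0,"rz":0,"hand":0.02}]'
```

```text
clock: 19.77
position: [0.5782, 0.0631, 0.2303]
ee_rot: [-0.0, 1.0, 0.0, -0.002]
contact_force: [0.9, -0.2, -0.5]
width: 0.0326
gripper_force: 39.8
clock: 20.52
position: [0.5795, 0.1796, 0.2317]
ee_rot: [0.0, 1.0, -0.0, -0.001]
contact_force: [-0.5, -0.8, -0.3]
width: 0.0327
gripper_force: 39.8
```

```bash
python3 -m pendant '[{"dx":0,"dy":0,"dz":0.012,"rx":0,"ry":0,"rz":0,"hand":0.02},{"dx":0,"dy":0,"dz":0.02,"rx":0,"ry":0,"rz":0,"hand":0.02},{"dx":0,"dy":0,"dz":0.02,"rx":0,"ry":0,"rz":0,"hand":0.02},{"dx":0,"dy":0,"dz":0.02,"rx":0,"ry":0,"rz":0,"hand":0.02},{"dx":0,"dy":0,"dz":0.02,"rx":0,"ry":0,"rz":0,"hand":0.02},{"dx":0,"dy":0,"dz":0.02,"rx":0,"ry":0,"rz":0,"hand":0.02},{"dx":0,"dy":0,"dz":0.012,"rx":0,"ry":0,"rz":0,"hand":0.02},{"dx":0,"dy":0,"dz":0.005,"rx":0,"ry":0,"rz":0,"hand":0.02},{"dx":0,"dy":0,"dz":0.004,"rx":0,"ry":0,"rz":0,"hand":0.02},{"dx":0,"dy":0,"dz":0.001,"rx":0,"ry":0,"rz":0,"hand":0.02},{"dx":0,"dy":0,"dz":0,"rx":0,"ry":0,"rz":0,"hand":0.02},{"dx":0,"dy":0,"dz":0,"rx":0,"ry":0,"rz":0,"hand":0.02}]'
python3 -m pendant '[{"dx":0,"dy":0,"dz":0,"rx":0,"ry":0,"rz":0,"hand":0.036},{"dx":0,"dy":0,"dz":0,"rx":0,"ry":0,"rz":0,"hand":0.042},{"dx":0,"dy":0,"dz":0,"rx":0,"ry":0,"rz":0,"hand":0.055},{"dx":0,"dy":0,"dz":0,"rx":0,"ry":0,"rz":0,"hand":0.07},{"dx":0,"dy":0,"dz":0,"rx":0,"ry":0,"rz":0,"hand":0.085},{"dx":0,"dy":0,"dz":0,"rx":0,"ry":0,"rz":0,"hand":0.085},{"dx":0,"dy":0,"dz":-0.01,"rx":0,"ry":0,"rz":0,"hand":0.085},{"dx":0,"dy":0,"dz":-0.03,"rx":0,"ry":0,"rz":0,"hand":0.085},{"dx":0,"dy":0,"dz":-0.03,"rx":0,"ry":0,"rz":0,"hand":0.085},{"dx":0,"dy":0,"dz":-0.03,"rx":0,"ry":0,"rz":0,"hand":0.085},{"dx":0,"dy":0,"dz":-0.024,"rx":0,"ry":0,"rz":0,"hand":0.085},{"dx":0,"dy":0,"dz":-0.01,"rx":0,"ry":0,"rz":0,"hand":0.085}]'
python3 -m pendant '[{"dx":0.0045,"dy":0.0327,"dz":0,"rx":0,"ry":0,"rz":0,"hand":0.085},{"dx":0.0045,"dy":0.0327,"dz":0,"rx":0,"ry":0,"rz":0,"hand":0.085},{"dx":0.0045,"dy":0.0327,"dz":0,"rx":0,"ry":0,"rz":0,"hand":0.085},{"dx":0.0045,"dy":0.0327,"dz":0,"rx":0,"ry":0,"rz":0,"hand":0.085},{"dx":0.0045,"dy":0.0327,"dz":0,"rx":0,"ry":0,"rz":0,"hand":0.085},{"dx":0.0045,"dy":0.0327,"dz":0,"rx":0,"ry":0,"rz":0,"hand":0.085},{"dx":0.0045,"dy":0.0327,"dz":0,"rx":0,"ry":0,"rz":0,"hand":0.085},{"dx":0.0045,"dy":0.0327,"dz":0,"rx":0,"ry":0,"rz":0,"hand":0.085},{"dx":0.0045,"dy":0.0327,"dz":0,"rx":0,"ry":0,"rz":0,"hand":0.085},{"dx":0.0045,"dy":0.0327,"dz":0,"rx":0,"ry":0,"rz":0,"hand":0.085},{"dx":0.0045,"dy":0.0327,"dz":0,"rx":0,"ry":0,"rz":0,"hand":0.085},{"dx":0.0045,"dy":0.0327,"dz":0,"rx":0,"ry":0,"rz":0,"hand":0.085}]'
python3 -m pendant '[{"dx":0,"dy":0,"dz":0,"rx":0,"ry":0,"rz":0,"hand":0.085},{"dx":0,"dy":0,"dz":0,"rx":0,"ry":0,"rz":0,"hand":0.085},{"dx":0,"dy":0,"dz":0,"rx":0,"ry":0,"rz":0,"hand":0.085},{"dx":0,"dy":0,"dz":0,"rx":0,"ry":0,"rz":0,"hand":0.085}]'
python3 - <<'E'
from rig import manip
import cv2
g=manip.get_image("side")["frame"][:,:,::-1]
cv2.imwrite("pics/g5.png",cv2.convertScaleAbs(g,alpha=1.5))
E
```

```text
clock: 21.52
position: [0.5805, 0.1803, 0.0992]
ee_rot: [-0.0, 1.0, -0.0, 0.001]
contact_force: [0.3, -0.8, 0.7]
width: 0.0325
gripper_force: 40.0
clock: 22.52
position: [0.5818, 0.1809, 0.2373]
ee_rot: [-0.001, 1.0, 0.0, 0.004]
contact_force: [0.4, 0.3, 0.9]
width: 0.085
gripper_force: 0.0
clock: 23.52
position: [0.6335, -0.2134, 0.2317]
ee_rot: [-0.0, 1.0, -0.0, -0.001]
contact_force: [-0.3, 0.2, -0.5]
width: 0.0851
gripper_force: 0.0
clock: 23.85
position: [0.6336, -0.2106, 0.2321]
ee_rot: [-0.001, 1.0, 0.0, -0.0]
contact_force: [-0.4, 0.5, 0.3]
width: 0.0852
gripper_force: 0.0
```

View pics/g5.png

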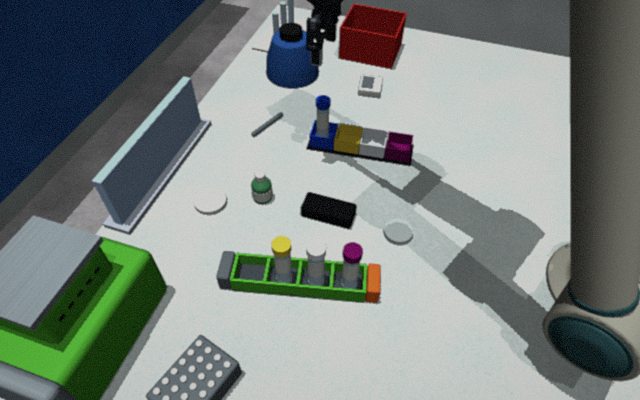

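Three tubes stand upright in the tray (281,245), (316,252) and (352,252). Blue is last.

```bash
python3 -m pendant '[{"dx":0,"dy":0,"dz":0.02,"rx":0,"ry":0,"rz":0,"hand":0.085},{"dx":0,"dy":0,"dz":0.02,"rx":0,"ry":0,"rz":0,"hand":0.085},{"dx":0,"dy":0,"dz":0.02,"rx":0,"ry":0,"rz":0,"hand":0.085},{"dx":0,"dy":0,"dz":0.02,"rx":0,"ry":0,"rz":0,"hand":0.085},{"dx":0,"dy":0,"dz":0.02,"rx":0,"ry":0,"rz":0,"hand":0.085},{"dx":0,"dy":0,"dz":0.02,"rx":0,"ry":0,"rz":0,"hand":0.085},{"dx":0,"dy":0,"dz":0.016,"rx":0,"ry":0,"rz":0,"hand":0.085},{"dx":0,"dy":0,"dz":0,"rx":0,"ry":0,"rz":0,"hand":0.065},{"dx":0,"dy":0,"dz":0,"rx":0,"ry":0,"rz":0,"hand":0.05}]' 40
python3 -m pendant '[{"dx":0,"dy":0,"dz":0,"rx":0,"ry":0,"rz":0,"hand":0.042},{"dx":0,"dy":0,"dz":0,"rx":0,"ry":0,"rz":0,"hand":0.037},{"dx":0,"dy":0,"dz":0,"rx":0,"ry":0,"rz":0,"hand":0.03},{"dx":0,"dy":0,"dz":0,"rx":0,"ry":0,"rz":0,"hand":0.025},{"dx":0,"dy":0,"dz":0,"rx":0,"ry":0,"rz":0,"hand":0.02},{"dx":0,"dy":0,"dz":0,"rx":0,"ry":0,"rz":0,"hand":0.02}]' 40
python3 -m pendant '[{"dx":0,"dy":0,"dz":-0.01,"rx":0,"ry":0,"rz":0,"hand":0.02},{"dx":0,"dy":0,"dz":-0.018,"rx":0,"ry":0,"rz":0,"hand":0.02},{"dx":0,"dy":0,"dz":-0.02,"rx":0,"ry":0,"rz":0,"hand":0.02},{"dx":0,"dy":0,"dz":-0.02,"rx":0,"ry":0,"rz":0,"hand":0.02},{"dx":0,"dy":0,"dz":-0.02,"rx":0,"ry":0,"rz":0,"hand":0.02},{"dx":0,"dy":0,"dz":-0.02,"rx":0,"ry":0,"rz":0,"hand":0.02},{"dx":0,"dy":0,"dz":-0.018,"rx":0,"ry":0,"rz":0,"hand":0.02},{"dx":0,"dy":0,"dz":-0.01,"rx":0,"ry":0,"rz":0,"hand":0.02},{"dx":0,"dy":0,"dz":0,"rx":0,"ry":0,"rz":0,"hand":0.02}]' 40
```

```text
clock: 24.65
position: [0.6335, -0.2105, 0.0959]
ee_rot: [-0.0, 1.0, 0.001, -0.001]
contact_force: [0.1, -0.5, -0.5]
width: 0.0636
gripper_force: 0.0
clock: 25.15
position: [0.635, -0.2123, 0.0982]
ee_rot: [0.001, 1.0, -0.0, 0.002]
contact_force: [0.2, 0.6, 6.8]
width: 0.0328
gripper_force: 39.9
clock: 25.9
position: [0.635, -0.2125, 0.2355]
ee_rot: [0.001, 1.0, -0.0, 0.002]
contact_force: [0.9, 0.8, -0.8]
width: 0.0329
gripper_force: 39.8
```

```bash
python3 -m pendant '[{"dx":0,"dy":-0.012,"dz":0,"rx":0,"ry":0,"rz":0,"hand":0.02},{"dx":0.0004,"dy":-0.024,"dz":0,"rx":0,"ry":0,"rz":0,"hand":0.02},{"dx":0.0004,"dy":-0.024,"dz":0,"rx":0,"ry":0,"rz":0,"hand":0.02},{"dx":0.0004,"dy":-0.024,"dz":0,"rx":0,"ry":0,"rz":0,"hand":0.02},{"dx":0.0004,"dy":-0.024,"dz":0,"rx":0,"ry":0,"rz":0,"hand":0.02},{"dx":0.0004,"dy":-0.024,"dz":0,"rx":0,"ry":0,"rz":0,"hand":0.02},{"dx":0.0004,"dy":-0.024,"dz":0,"rx":0,"ry":0,"rz":0,"hand":0.02},{"dx":0.0004,"dy":-0.024,"dz":0,"rx":0,"ry":0,"rz":0,"hand":0.02},{"dx":0.0004,"dy":-0.024,"dz":0,"rx":0,"ry":0,"rz":0,"hand":0.02},{"dx":0.0004,"dy":-0.024,"dz":0,"rx":0,"ry":0,"rz":0,"hand":0.02},{"dx":0.0004,"dy":-0.024,"dz":0,"rx":0,"ry":0,"rz":0,"hand":0.02},{"dx":0.0004,"dy":-0.024,"dz":0,"rx":0,"ry":0,"rz":0,"hand":0.02}]'
python3 -m pendant '[{"dx":0,"dy":-0.024,"dz":0,"rx":0,"ry":0,"rz":0,"hand":0.02},{"dx":0,"dy":-0.024,"dz":0,"rx":0,"ry":0,"rz":0,"hand":0.02},{"dx":0,"dy":-0.024,"dz":0,"rx":0,"ry":0,"rz":0,"hand":0.02},{"dx":0,"dy":-0.024,"dz":0,"rx":0,"ry":0,"rz":0,"hand":0.02},{"dx":0,"dy":-0.022,"dz":0,"rx":0,"ry":0,"rz":0,"hand":0.02},{"dx":0,"dy":-0.012,"dz":0,"rx":0,"ry":0,"rz":0,"hand":0.02},{"dx":0,"dy":0,"dz":0,"rx":0,"ry":0,"rz":0,"hand":0.02},{"dx":0,"dy":0,"dz":0,"rx":0,"ry":0,"rz":0,"hand":0.02},{"dx":0,"dy":0,"dz":0,"rx":0,"ry":0,"rz":0,"hand":0.02}]'
```

```text
clock: 26.9
position: [0.6367, 0.0662, 0.2302]
ee_rot: [-0.0, 1.0, 0.0, -0.002]
contact_force: [0.4, -0.1, -0.8]
width: 0.0329
gripper_force: 39.8
clock: 27.65
position: [0.638, 0.193, 0.2316]
ee_rot: [0.001, 1.0, -0.0, -0.001]
contact_force: [0.0, -0.4, -1.3]
width: 0.0325
gripper_force: 39.8
```

```bash
python3 -m pendant '[{"dx":0,"dy":0,"dz":0.012,"rx":0,"ry":0,"rz":0,"hand":0.02},{"dx":0,"dy":0,"dz":0.02,"rx":0,"ry":0,"rz":0,"hand":0.02},{"dx":0,"dy":0,"dz":0.02,"rx":0,"ry":0,"rz":0,"hand":0.02},{"dx":0,"dy":0,"dz":0.02,"rx":0,"ry":0,"rz":0,"hand":0.02},{"dx":0,"dy":0,"dz":0.02,"rx":0,"ry":0,"rz":0,"hand":0.02},{"dx":0,"dy":0,"dz":0.02,"rx":0,"ry":0,"rz":0,"hand":0.02},{"dx":0,"dy":0,"dz":0.012,"rx":0,"ry":0,"rz":0,"hand":0.02},{"dx":0,"dy":0,"dz":0.005,"rx":0,"ry":0,"rz":0,"hand":0.02},{"dx":0,"dy":0,"dz":0.004,"rx":0,"ry":0,"rz":0,"hand":0.02},{"dx":0,"dy":0,"dz":0.001,"rx":0,"ry":0,"rz":0,"hand":0.02},{"dx":0,"dy":0,"dz":0,"rx":0,"ry":0,"rz":0,"hand":0.02},{"dx":0,"dy":0,"dz":0,"rx":0,"ry":0,"rz":0,"hand":0.02}]'
python3 -m pendant '[{"dx":0,"dy":0,"dz":0,"rx":0,"ry":0,"rz":0,"hand":0.036},{"dx":0,"dy":0,"dz":0,"rx":0,"ry":0,"rz":0,"hand":0.042},{"dx":0,"dy":0,"dz":0,"rx":0,"ry":0,"rz":0,"hand":0.055},{"dx":0,"dy":0,"dz":0,"rx":0,"ry":0,"rz":0,"hand":0.07},{"dx":0,"dy":0,"dz":0,"rx":0,"ry":0,"rz":0,"hand":0.085},{"dx":0,"dy":0,"dz":0,"rx":0,"ry":0,"rz":0,"hand":0.085},{"dx":0,"dy":0,"dz":-0.01,"rx":0,"ry":0,"rz":0,"hand":0.085},{"dx":0,"dy":0,"dz":-0.03,"rx":0,"ry":0,"rz":0,"hand":0.085},{"dx":0,"dy":0,"dz":-0.03,"rx":0,"ry":0,"rz":0,"hand":0.085},{"dx":0,"dy":0,"dz":-0.03,"rx":0,"ry":0,"rz":0,"hand":0.085},{"dx":0,"dy":0,"dz":-0.024,"rx":0,"ry":0,"rz":0,"hand":0.085},{"dx":0,"dy":0,"dz":-0.01,"rx":0,"ry":0,"rz":0,"hand":0.085}]'
python3 -m pendant '[{"dx":0,"dy":0.03,"dz":0,"rx":0,"ry":0,"rz":0,"hand":0.085},{"dx":0,"dy":0.03,"dz":0,"rx":0,"ry":0,"rz":0,"hand":0.085},{"dx":0,"dy":0.03,"dz":0,"rx":0,"ry":0,"rz":0,"hand":0.085},{"dx":0,"dy":0.03,"dz":0,"rx":0,"ry":0,"rz":0,"hand":0.085},{"dx":0,"dy":0.03,"dz":0,"rx":0,"ry":0,"rz":0,"hand":0.085},{"dx":0,"dy":0.03,"dz":0,"rx":0,"ry":0,"rz":0,"hand":0.085},{"dx":0,"dy":0.03,"dz":0,"rx":0,"ry":0,"rz":0,"hand":0.085},{"dx":0,"dy":0.03,"dz":0,"rx":0,"ry":0,"rz":0,"hand":0.085},{"dx":0,"dy":0,"dz":0,"rx":0,"ry":0,"rz":0,"hand":0.085},{"dx":0,"dy":0,"dz":0,"rx":0,"ry":0,"rz":0,"hand":0.085},{"dx":0,"dy":0,"dz":0,"rx":0,"ry":0,"rz":0,"hand":0.085},{"dx":0,"dy":0,"dz":0,"rx":0,"ry":0,"rz":0,"hand":0.085}]'
python3 - <<'E'
from rig import manip
import cv2
f=manip.get_image("scene")["frame"][:,:,::-1][110:310,360:500]
g=manip.get_image("side")["frame"][:,:,::-1][210:310,200:400]
cv2.imwrite("pics/g6.png",cv2.convertScaleAbs(cv2.hconcat([cv2.resize(f,(350,500)),cv2.copyMakeBorder(cv2.resize(g,(450,225)),0,275,0,0,0)]),alpha=1.5))
E
```

```text
clock: 28.65
position: [0.639, 0.1941, 0.0994]
ee_rot: [-0.0, 1.0, -0.0, 0.001]
contact_force: [-0.7, 0.8, -0.9]
width: 0.0324
gripper_force: 40.0
clock: 29.65
position: [0.6401, 0.1945, 0.2376]
ee_rot: [-0.001, 1.0, 0.0, 0.004]
contact_force: [0.8, 0.7, 0.1]
width: 0.085
gripper_force: 0.0
clock: 30.65
position: [0.6381, -0.0447, 0.2321]
ee_rot: [-0.0, 1.0, 0.001, -0.0]
contact_force: [0.9, -0.8, 0.1]
width: 0.0852
gripper_force: 0.0
```

View pics/g6.png

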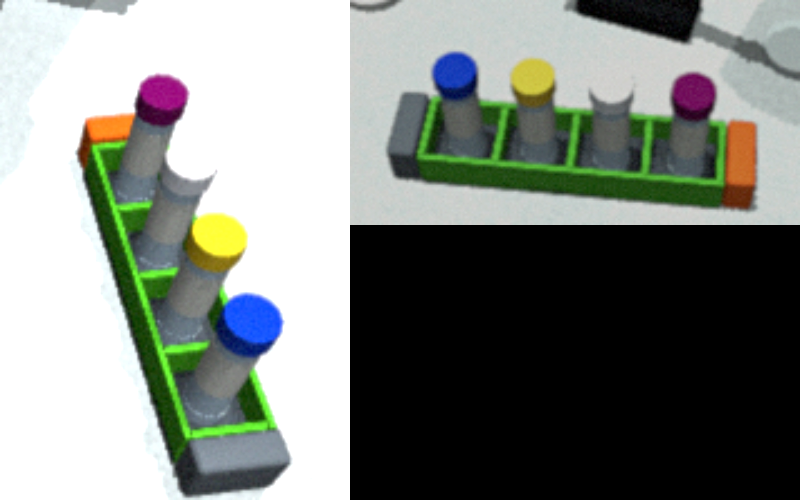

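All four stand upright, purple to blue from the orange block. A quick numeric check before handing in.

```bash
python3 - <<'E'
from h import *
c=np.array([.5505,.1732]); a=np.radians(13.1); A=np.array([[np.cos(a),np.sin(a)],[-np.sin(a),np.cos(a)]])
for cam,L in [("scene",[(424.8,147.6),(436,177),(446.4,205),(459.6,236.5)]),("side",[(352.4,248.5),(316,246.5),(281,243),(246.7,240.5)])]:
    for p in L: print(cam,(A@(hit(cam,*p,.125)[:2]-c)*1000).round(1))
E
```

```text
scene [-88.8  -2.3]
scene [-23.3  -3.2]
scene [32.3 -4.4]
scene [88.5 -3.4]
side [-91.  -3.]
side [-29.8  -1. ]
side [29.8 -2.2]
side [88.2 -1.5]
```

```bash
python3 -c "
from rig import manip
print(manip.sign_off())"
```

```text
the job is handed in; nothing more can be done
None
```

All four tubes stand upright in the green tray in the order purple, white, yellow, blue from the orange block; the last camera check put each within about 7 mm of its place centre, and the job is handed in, with no verdict returned.

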